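# Open the drying cabinet of gilded pagodas

## Task

Swing open the glazed door of the pale-blue drying cabinet by its white bar handle until it stands about square (90 degrees) out from the cabinet front, and let go so that it stays there. Keep the orange cabinet shut and do not shift or knock over the small gilded pagoda standing on the bench.

Things in the scene. Friction and masses are not known exactly. Their poses are not given: they have to be found in the camera images.
- blue_grip (a point): On the axis of the blue cabinet door's handle, 20 mm below its top end: a white upright bar, 11 mm thick, 110 long, axis 35 mm off the door face near the free edge; top 50 mm free, thin steel posts below. 222 mm above bench, 28 below cabinet top. Axes turn with the door: x into the door face, y level along the door to the hinge, z up. Upright hinge line: 35 mm along +x and 186 mm along +y from here.
- blue_door (a joint): Blue cabinet door's angle, rad: 0 shut, 1.57 square out towards the robot, stop 1.95. Hinged at its left seen from the robot; opens clockwise seen from above. 216 mm wide, 246 high, 15 thick, about 0.5 kg. Starts shut or ajar (up to 0.15); no latch or spring, turns easily, stays where left.
- blue_case: Fixed pale-blue cabinet on the bench, glass panes, gold pagodas inside: 200 mm deep with door, 220 wide, 250 high. Origin: centre of its underside; door on its -x side (roughly towards the robot), z up. Stands beside the orange one, left or right of it.
- orange_door (a joint): Door angle, rad, of the orange cabinet, a bystander of the same build, size and handle, terracotta pagodas inside: 0 shut (its start). Leave shut.
- pagoda: Loose gilded pagoda on the bench to the right front of the cabinets, clear of the door's sweep: tiered gold tower 120 mm high, base 46 mm across; origin at the centre of its underside, z up. Leave it alone.

How it is judged:
By the outcome, as a careful person would: the job done as asked, in the order asked, and still so for the second after the job is handed in, with the robot touching nothing.
It also fails if it takes over 42 s, if anything falls off the work surface, if the arm or the gripper's body presses on something with over 40 N, if the wrist force passes 120 N, or if a joint passes its speed limit or range.

## Robot

A 7-joint arm with a two-finger parallel gripper is mounted at the origin on the work surface. World frame = base frame: x ahead of the robot, y to its left, z up, the work surface at z = 0. Lengths are in m, angles in rad, forces in N, time in s.
With the tool pointing down it reaches from about 0.4 to 0.85 m from the base axis. Payload 10.4 kg.
Tool frame: the origin (TCP) lies on the centre line of the jaws, within the pads' length; the fingertips stand r.tip_extent ahead of it and the grasp point (between the pads) lies 5 mm behind it (r.tip_extent is the distance from the TCP to the fingertips, in m); z points along the fingers, y is the line along which they close (so a half turn about z gives the same grasp; the last joint's range is limited). The gripper opens to 87 mm and grips with 3 to 60 N. Pads are 19 mm wide; open, the fingers measure 117 mm over their backs; the gripper's body (75 mm by 190 mm) begins 51 mm behind the grasp point.
Start: joints at [1.295, 0.332, -0.065, 1.46, 0.022, 1.35, -0.088], TCP at [0.156, -0.605, 0.237] pointing down, gripper open.
Joint ranges: [-2.6, 2.6], [-0.5, 2.12], [-1.47, 1.34], [0.16, 2.42], [-1.27, 4.41], [0.06, 2.06], [-2.6, 2.6]. Speed limits (rad/s): [2.22, 2.22, 2.79, 2.79, 3.14, 3.14, 3.14].

## Interface

Orientations are given as a unit quaternion [x, y, z, w].
In Python, from bench import r gives the robot as it stands.
- The arm moves only by the shell command python3 -m crank 'ROWS'. ROWS is JSON, a list of rows, each a list of 3 entries, a list of its own where there are three numbers: the shift along the tool's x, y, z in m, then the turn, a rotation vector about the tool's x, y, z in degrees, then the finger opening in m, from 0 to 0.087. A call has 1 to 8 rows; each row shifts and turns the commanded pose from where the row before left it, along the tool's axes as they then stand; what a row does not reach is not made up. A row lasts 1/10 s, in which the tool goes at most 50 mm and 8.59 degrees, less where a joint would pass 70% of its speed; a pose out of reach is approached as far as the arm can. A call is refused whole if a number of a shift passes 0.05 or a number of a turn 8.59, either way. A call with a gripper value outside its range is refused whole. The fingers move at their own pace and stop on an object; the grip force is fixed at half the most. Time passes only in rows, so rows that do not move let the fingers close. It gives the time, the measured TCP pose, the force, the opening and the grip force at its end, in the units of the state.
- r.get_state(): the state, without advancing time (a new reading comes with each control period).
- r.snapshot(name): name is "scene" or "side" or "wrist"; returns a dict with "image" (400x640x3 uint8, red, green, blue), "mtx" (3x3 intrinsics, pixels), "extrinsics" (4x4, takes a point from world to camera coordinates). Camera axes: x right, y down, z forward; pixel columns grow to the right and rows downward; lengths in m; the calibration is good to about 2 mm. A picture is of the moment at which its call begins. There is no depth.
- r.hand_in(): hands the job in; it is judged then, once.
Trained networks look in the newest picture that a camera, given by its name, has taken for a name from the list of things; names that differ only in an ending like _2 or _b are one class to them, and where a whole thing is asked for, a point or a joint stands for the part that bears it (a point fixed in the world has none). Each returns a list of dicts, best first, with "conf" (0 to 1); they miss things now and then, are a little off and sometimes report something else, mostly with a low value. They report only what shows in the picture. A call takes as long as a camera call.
- r.recognise(camera, thing): "rect" ([left, top, right, bottom] in pixels, round what is visible of it).
The state is a dict: "time": time; "q": joint angles; "qvel": joint speeds; "joint_torque": joint torques, N m; "tcp_pos": TCP position; "tcp_rot": TCP orientation; "force": force on the tool from outside, world axes, zero at the start; "torque": the same for the moment, N m; "width": opening from 0.0 (shut) to 1.0 (fully open); "finger_force": force on a finger pad.
Only numpy, scipy, OpenCV 4.12 (cv2) and the standard library are available. Lean on these libraries where they do the work, as an engineer would, in place of code of your own. Each camera call takes 0.05 s, during which the arm holds its last target. There are 200 camera calls.

## Working session

There is one attempt and no reset: what is moved stays moved. The work goes in short steps, Python scripts to look and compute and a shell command to move; the robot and the scene stay as the last step left them, time stands still between calls to the robot, and variables do not carry over. Pictures are saved under pics/ and viewed, at most 10 in all, crops included, and the job is handed in when it is done.

```bash
mkdir -p pics; python3 - <<'E'
from bench import r
import cv2,numpy as np
print(r.get_state(), r.tip_extent)
ims=[]
for c in("scene","side"):
    s=r.snapshot(c); cv2.imwrite(f"pics/{c}0.png",s["image"][:,:,::-1])
    print(c,np.round(s["mtx"],1).tolist(),np.round(s["extrinsics"],4).tolist())
    for t in("blue_grip","blue_door","blue_case","orange_door","pagoda"):
        print(t,[(np.round(d["rect"]).tolist(),round(d["conf"],2)) for d in r.recognise(c,t)][:3])
E
```

```text
{'time': 0.0, 'q': array([ 1.29539356,  0.33286616, -0.06472251,  1.46092276,  0.02160657,
        1.34990438, -0.08851506]), 'qvel': array([ 0.00085753, -0.00122712, -0.00021416,  0.0011818 ,  0.00041477,
        0.00121346,  0.00036608]), 'joint_torque': array([-1.21675974e-03, -6.23253679e+01,  2.41070084e-02, -3.89884830e+01,
       -6.15785806e-02,  3.99017881e-02,  1.38790333e-04]), 'tcp_pos': array([ 0.15623993, -0.60478248,  0.23576642]), 'tcp_rot': array([ 9.92019950e-01,  1.26079046e-01, -1.20223606e-04, -6.91986335e-04]), 'force': array([-0.06283458, -0.16232023,  1.45333257]), 'torque': array([-0.0107444 , -0.07972834,  0.02073238]), 'finger_force': 0.0, 'width': 1.0006670289871717} 0.014
scene [[469.3, 0.0, 318.1], [0.0, 469.3, 189.7], [0.0, 0.0, 1.0]] [[-0.987, -0.1601, -0.0147, 0.5947], [-0.1095, 0.7368, -0.6672, 0.2156], [0.1176, -0.6569, -0.7447, 1.2774], [0.0, 0.0, 0.0, 1.0]]
blue_grip [([301.0, 114.0, 336.0, 227.0], 0.59)]
blue_door []
blue_case [([232.0, 105.0, 335.0, 225.0], 0.84)]
orange_door [([268.0, 202.0, 314.0, 326.0], 0.9)]
pagoda [([354.0, 125.0, 368.0, 158.0], 0.62)]
side [[363.3, 0.0, 318.1], [0.0, 363.3, 197.3], [0.0, 0.0, 1.0]] [[0.8767, -0.4808, 0.014, -0.5631], [-0.2662, -0.5093, -0.8184, 0.255], [0.4006, 0.7137, -0.5745, 0.7719], [0.0, 0.0, 0.0, 1.0]]
blue_grip [([332.0, 157.0, 390.0, 292.0], 0.97)]
blue_door [([329.0, 159.0, 390.0, 296.0], 0.78)]
blue_case [([326.0, 144.0, 466.0, 293.0], 0.66)]
orange_door [([277.0, 110.0, 309.0, 215.0], 0.89)]
pagoda [([348.0, 325.0, 376.0, 371.0], 0.57)]
```

```bash
python3 - <<'E'
import cv2,numpy as np
a=cv2.imread("pics/scene0.png")[90:340,200:400];b=cv2.imread("pics/side0.png")[90:340,250:490]
b=cv2.resize(b,None,fx=2.0,fy=2.0,interpolation=2);a=cv2.resize(a,None,fx=1.6,fy=1.6,interpolation=2)
c=np.zeros((500,800,3),np.uint8);c[:400,:320]=a;c[:500,320:800]=b
cv2.imwrite("pics/c0.png",c)
E
```

```text
(no output)
```

View pics/c0.png

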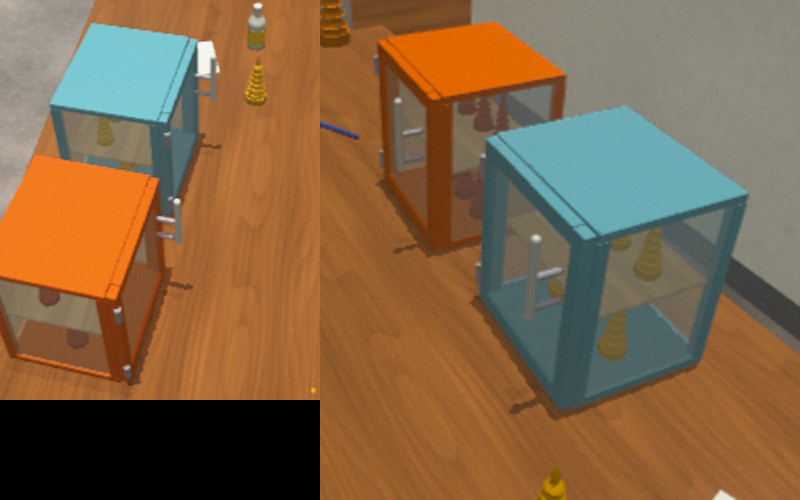

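View pics/scene0.png

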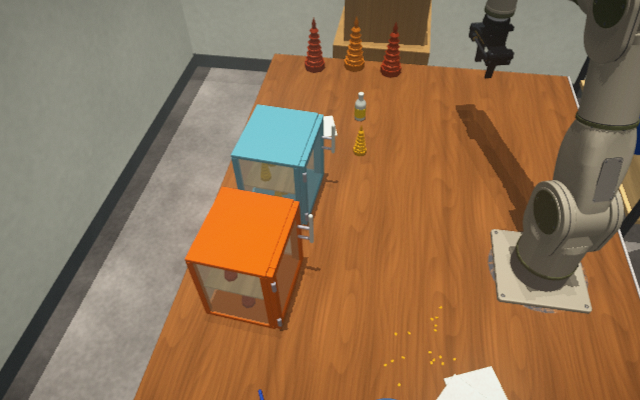

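The scene picture shows the blue cabinet on the right, with its door facing the robot, apparently shut, and the pagoda at (360,142). The handle top is at (333,126) in scene and (357.5,209) in side. I'll fit the cabinet corners and triangulate the handle.

```bash
cat > h.py <<'E'
import numpy as np, cv2
from bench import r
from scipy.optimize import least_squares
from scipy.spatial.transform import Rotation as R
def cam(c):
    s=r.snapshot(c); return s["mtx"]@s["extrinsics"][:3], s["image"]
def proj(P,X):
    h=np.c_[np.atleast_2d(X),np.ones(len(np.atleast_2d(X)))]@P.T; return h[:,:2]/h[:,2:]
E
python3 - <<'E'
from h import *
Ps,_=cam("scene");Pd,_=cam("side")
loc=np.array([[-.1,.11,.25],[-.1,-.11,.25],[.1,-.11,.25],[.1,.11,.25]])
us=np.array([[297,165],[323.7,115],[258,105.6],[232.5,156]]);ud=np.array([[333.5,158.5],[380,209],[462.5,188.5],[403.5,144]])
def X(p,l): return l@R.from_euler('z',p[2]).as_matrix().T+[p[0],p[1],0]
f=lambda p:np.r_[(proj(Ps,X(p,loc))-us).ravel(),(proj(Pd,X(p,loc))-ud).ravel()]
s=least_squares(f,[.6,-.2,0]);print("case",s.x,np.round(s.fun.reshape(-1,2),1).tolist())
p=s.x
for n,a,b in(("top",[333,126],[357.5,209.5]),("bot",[333,151],[355,249])):
    h=cv2.triangulatePoints(Ps,Pd,np.float64(a).reshape(2,1),np.float64(b).reshape(2,1)).ravel();w=h[:3]/h[3]
    print(n,w, "in case",R.from_euler('z',-p[2]).apply(w-[p[0],p[1],0]))
# handle predicted: hinge at local (-.1, .093+?), grip local
for th in(0,.1,.2):
    hinge=np.array([-.1,.108-.0,0]); g=hinge+R.from_euler('z',-th).apply([-.035,-.186,.242])
    w=X(p,g[None]);print(th,g,w,proj(Ps,w),proj(Pd,w))
h=cv2.triangulatePoints(Ps,Pd,np.float64([[360],[156]]),np.float64([[362],[369]])).ravel();print("pagoda",h[:3]/h[3])
s=r.get_state();print(R.from_quat(s["tcp_rot"]).as_matrix())
E
```

```text
case [ 0.73608365 -0.16919553 -0.10911966] [[4.9, 1.9], [0.4, -1.2], [0.3, -2.6], [-3.2, -2.7], [-1.5, -2.6], [-0.1, -0.9], [1.4, -1.5], [0.7, -1.8]]
top [ 0.59514593 -0.23616211  0.2353731 ] in case [-0.13280659 -0.08191686  0.2353731 ]
bot [ 0.59497695 -0.24034532  0.1345236 ] in case [-0.13251901 -0.08609359  0.1345236 ]
0 [-0.135 -0.078  0.242] [[ 0.59339213 -0.23202968  0.242     ]] [[333.23335396 125.059747  ]] [[355.29304236 206.15666278]]
0.1 [-0.15339416 -0.07357661  0.242     ] [[ 0.57558909 -0.22562941  0.242     ]] [[339.22023836 127.13190488]] [[345.76485734 206.95454483]]
0.2 [-0.17125483 -0.06733896  0.242     ] [[ 0.55851396 -0.21748378  0.242     ]] [[344.92828029 129.60843562]] [[336.02318789 207.17461607]]
pagoda [ 0.52179479 -0.39555152 -0.02437479]
[[ 9.68240253e-01  2.50021623e-01  2.40093898e-05]
 [ 2.50021624e-01 -9.68240251e-01 -5.39586340e-05]
 [ 9.75603236e-06  5.82477881e-05 -9.99999998e-01]]
```

```bash
python3 -m crank '[[[0,0,-0.011],[0,0,-8.5],0.087],[[0,0,-0.011],[0,0,-8.5],0.087],[[0,0,-0.011],[0,0,-8.5],0.087],[[0,0,-0.011],[0,0,-8.5],0.087],[[0,0,-0.011],[0,0,-8.5],0.087],[[0,0,-0.011],[0,0,-8.5],0.087],[[0,0,-0.011],[0,0,-8.5],0.087],[[0,0,-0.011],[0,0,-8.5],0.087]]'
cat > go.py <<'E'
import sys
from h import *
# target TCP x y z, tool-y angle deg (world) -> shift in tool axes, turn about tool z
t=np.array(list(map(float,sys.argv[1:4])));a=float(sys.argv[4])
s=r.get_state();M=R.from_quat(s["tcp_rot"]).as_matrix()
c=np.degrees(np.arctan2(M[1,1],M[0,1]))
print("tcp",s["tcp_pos"].round(4),"yang",c.round(1),"shift",(M.T@(t-s["tcp_pos"])).round(4),"turn toolz",round(-((a-c+180)%360-180),1),"q",s["q"].round(2),"F",s["force"].round(1),"w",round(s["width"],3),"t",round(s["time"],2))
E
python3 go.py .595 -.238 .32 83.75
```

```text
time: 1.5
tcp_pos: [0.1563, -0.6051, 0.3251]
tcp_rot: [0.75, 0.661, -0.0, 0.0]
force: [0.5, 0.3, -0.4]
width: 0.998
finger_force: 0.0
tcp [ 0.1563 -0.6051  0.3251] yang -7.2 shift [0.419  0.3894 0.005 ] turn toolz -90.9 q [ 1.41  0.31 -0.21  1.31  0.07  1.53  1.07] F [ 0.5  0.3 -0.4] w 0.998 t 1.5
```

```bash
python3 -m crank '[[[0.026,0.024,0],[0,0,0],0.087],[[0.026,0.024,0],[0,0,0],0.087],[[0.026,0.024,0],[0,0,0],0.087],[[0.026,0.024,0],[0,0,0],0.087],[[0.026,0.024,0],[0,0,0],0.087],[[0.026,0.024,0],[0,0,0],0.087],[[0.026,0.024,0],[0,0,0],0.087],[[0.026,0.024,0],[0,0,0],0.087]]' >/dev/null
python3 -m crank '[[[0.02,0.018,0],[0,0,0],0.087],[[0.02,0.018,0],[0,0,0],0.087],[[0.02,0.018,0],[0,0,0],0.087],[[0.02,0.018,0],[0,0,0],0.087],[[0.02,0.018,0],[0,0,0],0.087],[[0.02,0.018,0],[0,0,0],0.087],[[0,0,0],[0,0,-8.5],0.087],[[0,0,0],[0,0,-8.5],0.087]]' >/dev/null
python3 -m crank '[[[0,0,0],[0,0,-8.5],0.087],[[0,0,0],[0,0,-8.5],0.087],[[0,0,0],[0,0,-8.5],0.087],[[0,0,0],[0,0,-8.5],0.087],[[0,0,0],[0,0,-8.5],0.087],[[0,0,0],[0,0,-8.5],0.087],[[0,0,0],[0,0,-8.5],0.087],[[0,0,0],[0,0,-8.5],0.087]]' >/dev/null
python3 go.py .595 -.238 .32 83.75
```

```text
tcp [ 0.4966 -0.3193  0.3247] yang 77.8 shift [-0.079   0.1002  0.0046] turn toolz -5.9 q [ 1.03  0.29 -0.67  1.38  0.18  1.53  1.73] F [-0.3  0.1 -0.2] w 0.999 t 3.9
```

```bash
python3 -m crank '[[[-0.02,0.025,0],[0,0,0],0.087],[[-0.02,0.025,0],[0,0,0],0.087],[[-0.02,0.025,0],[0,0,0],0.087],[[-0.019,0.025,0.005],[0,0,-5.9],0.087],[[0,0,0],[0,0,0],0.087]]' >/dev/null
python3 go.py .595 -.238 .217 83.75
python3 - <<'E'
from h import *
o=[]
for c in("wrist","side"):
    P,im=cam(c);print(c,P.tolist());o.append(im[:,:,::-1])
    for th in (0,):
        u=proj(P,np.array([[.595,-.238,.242]]))[0];print("pred top",u)
    print([(np.round(d["rect"]).tolist(),round(d["conf"],2)) for d in r.recognise(c,"blue_grip")])
cv2.imwrite("pics/w1.png",o[0]);a=o[1][110:310,250:490]
cv2.imwrite("pics/s1.png",cv2.resize(a,None,fx=3,fy=3,interpolation=2))
E
```

```text
tcp [ 0.5977 -0.2341  0.3184] yang 83.9 shift [ 0.0023 -0.0045  0.1014] turn toolz 0.2 q [ 0.8   0.43 -0.72  1.24  0.28  1.57  1.59] F [0.7 1.5 0.6] w 0.998 t 4.4
wrist [[114.46624885787017, 326.24574762433423, -309.33719713724355, 157.5427602321359], [372.4004615860254, -39.63638908911937, -110.69592859462202, -155.30213213560555], [0.2455286695367043, -0.023329035524927433, -0.9691085741737168, 0.3160558019669833]]
pred top [313.68968314 209.80604676]
[([279.0, 177.0, 522.0, 252.0], 0.75)]
side [[445.95013840672266, 52.393297397999525, -177.68820043956597, 41.00760505417346], [-17.66498101598281, -44.181941527762476, -410.66034473657413, 244.94632978995634], [0.40064869225054983, 0.7137309724170648, -0.5745160784612694, 0.7718752746318828]]
pred top [357.70168063 207.55544231]
[([329.0, 157.0, 390.0, 297.0], 0.67), ([349.0, 324.0, 376.0, 371.0], 0.48)]
```

View pics/w1.png

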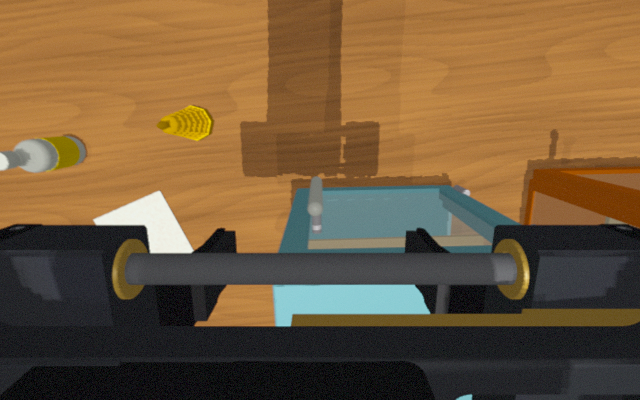

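View pics/s1.png

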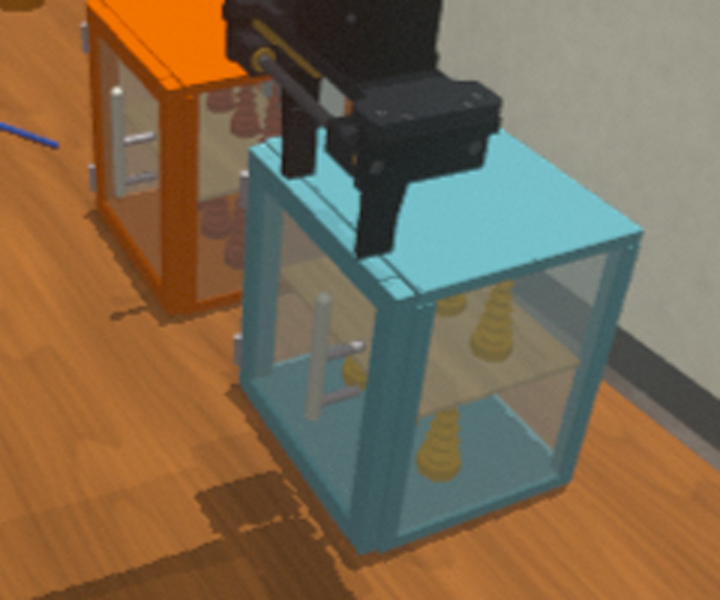

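Wrist picture: the bar's top is at about (315,209), where I predicted (314,210). The side view agrees to 1 px, so I'm descending and gripping.

```bash
python3 -m crank '[[[0.002,-0.004,0.02],[0,0,0],0.087],[[0,0,0.025],[0,0,0],0.087],[[0,0,0.025],[0,0,0],0.087],[[0,0,0.02],[0,0,0],0.087],[[0,0,0.011],[0,0,0],0.087],[[0,0,0],[0,0,0],0.087]]'
python3 -m crank '[[[0,0,0],[0,0,0],0],[[0,0,0],[0,0,0],0],[[0,0,0],[0,0,0],0],[[0,0,0],[0,0,0],0],[[0,0,0],[0,0,0],0],[[0,0,0],[0,0,0],0],[[0,0,0],[0,0,0],0],[[0,0,0],[0,0,0],0]]'
python3 go.py .595 -.238 .217 83.75
```

```text
time: 5.2
tcp_pos: [0.592, -0.2434, 0.2175]
tcp_rot: [0.059, 0.998, 0.0, -0.001]
force: [0.2, -0.2, 0.5]
width: 0.999
finger_force: 0.0
time: 6.0
tcp_pos: [0.593, -0.2424, 0.2185]
tcp_rot: [0.058, 0.998, -0.0, 0.0]
force: [0.5, 1.0, 0.3]
width: 0.355
finger_force: 0.0
tcp [ 0.593  -0.2424  0.2185] yang 83.4 shift [-0.0014  0.0046  0.0015] turn toolz -0.4 q [ 0.83  0.47 -0.71  1.41  0.3   1.37  1.57] F [0.5 1.  0.3] w 0.355 t 6.0
```

```bash
python3 -m crank '[[[0,0.003,0],[0,0,0],0],[[0,0,0],[0,0,0],0],[[0,0,0],[0,0,0],0],[[0,0,0],[0,0,0],0],[[0,0,0],[0,0,0],0],[[0,0,0],[0,0,0],0],[[0,0,0],[0,0,0],0]]'
python3 go.py .595 -.238 .217 83.75
```

```text
time: 6.7
tcp_pos: [0.594, -0.237, 0.2186]
tcp_rot: [0.056, 0.998, 0.001, 0.0]
force: [1.3, 5.2, 0.1]
width: 0.119
finger_force: 30.0
tcp [ 0.594  -0.237   0.2186] yang 83.5 shift [-0.0011 -0.0009  0.0016] turn toolz -0.2 q [ 0.83  0.46 -0.71  1.41  0.3   1.37  1.57] F [1.3 5.2 0.1] w 0.119 t 6.7
```

```bash
python3 -m crank '[[[0.0032,0.0006,0],[0,0,1],0],[[0.0097,0.0021,0],[0,0,3],0],[[0.0129,0.0029,0],[0,0,4],0],[[0.0129,0.0029,0],[0,0,4],0],[[0.0129,0.0029,0],[0,0,4],0],[[0.0129,0.0029,0],[0,0,4],0],[[0.0129,0.0029,0],[0,0,4],0],[[0.0129,0.0029,0],[0,0,4],0]]'
python3 go.py .469 .002 .217 -6.25
python3 -m crank '[[[0.0129,0.0029,0],[0,0,4],0],[[0.0129,0.0029,0],[0,0,4],0],[[0.0129,0.0029,0],[0,0,4],0],[[0.0129,0.0029,0],[0,0,4],0]]'
python3 go.py .469 .002 .217 -6.25
```

```text
time: 7.5
tcp_pos: [0.5147, -0.1914, 0.2185]
tcp_rot: [0.299, 0.954, 0.0, 0.0]
force: [1.9, 0.3, -0.0]
width: 0.117
finger_force: 30.0
tcp [ 0.5147 -0.1914  0.2185] yang 55.2 shift [0.1478 0.1328 0.0015] turn toolz 61.5 q [ 0.86  0.24 -0.68  1.66  0.16  1.29  1.12] F [ 1.9  0.3 -0. ] w 0.117 t 7.5
time: 7.9
tcp_pos: [0.4823, -0.1502, 0.2185]
tcp_rot: [0.429, 0.903, -0.001, -0.0]
force: [-3.7, -2.4, 1.9]
width: 0.118
finger_force: 30.0
tcp [ 0.4823 -0.1502  0.2185] yang 39.2 shift [0.1264 0.0858 0.0013] turn toolz 45.4 q [ 0.85  0.13 -0.68  1.77  0.09  1.27  0.83] F [-3.7 -2.4  1.9] w 0.118 t 7.9
```

```bash
python3 -m crank '[[[0.0129,0.0029,0],[0,0,4],0],[[0.0129,0.0029,0],[0,0,4],0],[[0.0129,0.0029,0],[0,0,4],0],[[0.0129,0.0029,0],[0,0,4],0],[[0.0129,0.0029,0],[0,0,4],0],[[0.0129,0.0029,0],[0,0,4],0]]'
python3 go.py .469 .002 .217 -6.25
python3 -m crank '[[[0.0129,0.0029,0],[0,0,4],0],[[0.0129,0.0029,0],[0,0,4],0],[[0.0129,0.0029,0],[0,0,4],0],[[0.0129,0.0029,0],[0,0,4],0],[[0.0097,0.0021,0],[0,0,3],0],[[0.003,0.0006,0],[0,0,1],0],[[0,0,0],[0,0,0],0],[[0,0,0],[0,0,0],0]]'
python3 go.py .469 .002 .217 -6.25
```

```text
time: 8.5
tcp_pos: [0.4577, -0.0751, 0.2184]
tcp_rot: [0.608, 0.794, -0.003, -0.002]
force: [-18.1, -2.5, 11.9]
width: 0.116
finger_force: 30.0
tcp [ 0.4577 -0.0751  0.2184] yang 15.1 shift [0.0715 0.0311 0.0011] turn toolz 21.4 q [ 0.78  0.03 -0.72  1.86  0.03  1.27  0.32] F [-18.1  -2.5  11.9] w 0.116 t 8.5
time: 9.3
tcp_pos: [0.4627, -0.0067, 0.2183]
tcp_rot: [0.734, 0.679, -0.003, -0.004]
force: [-27.2, 7.1, 19.5]
width: 0.12
finger_force: 30.0
tcp [ 0.4627 -0.0067  0.2183] yang -4.5 shift [0.0092 0.0056 0.0013] turn toolz 1.8 q [ 0.7   0.04 -0.78  1.85  0.03  1.27 -0.17] F [-27.2   7.1  19.5] w 0.12 t 9.3
```

```bash
python3 -m crank '[[[0,-0.003,0],[0,0,0],0],[[0,-0.002,0],[0,0,0],0],[[0,0,0],[0,0,0],0]]'
python3 - <<'E'
from h import *
s=r.get_state()
p=np.array([[.594,-.237],[.5147,-.1914],[.4823,-.1502],[.4577,-.0751],[.4627,-.0067],s["tcp_pos"][:2]])
f=least_squares(lambda h:np.hypot(*(p-h).T)-.18926,[.65,-.053]);print(f.x,f.fun.round(4))
a=np.unwrap(np.arctan2(*(p-f.x).T[::-1]));print(np.degrees(a[0]-a).round(1))
P,im=cam("scene");cv2.imwrite("pics/sc2.png",cv2.resize(im[60:340,180:460,::-1],None,fx=2.1,fy=2.1,interpolation=2))
print(P.tolist())
E
```

```text
time: 9.6
tcp_pos: [0.4619, -0.0086, 0.2185]
tcp_rot: [0.735, 0.678, 0.0, 0.0]
force: [0.2, -0.5, -1.9]
width: 0.115
finger_force: 30.0
[ 0.64570338 -0.05482526] [ 0.0001 -0.     -0.0001 -0.0002 -0.      0.0002]
[ 0.  28.  43.9 68.  88.9 88.3]
[[-425.8087304463196, -284.06757390130724, -243.8038750945603, 685.4331046604834], [-29.08442575955413, 221.16172513887702, -454.43483685497256, 343.55350492044573], [0.1176348529227116, -0.6568978384698851, -0.7447464475856497, 1.2774203660340673]]
```

View pics/sc2.png

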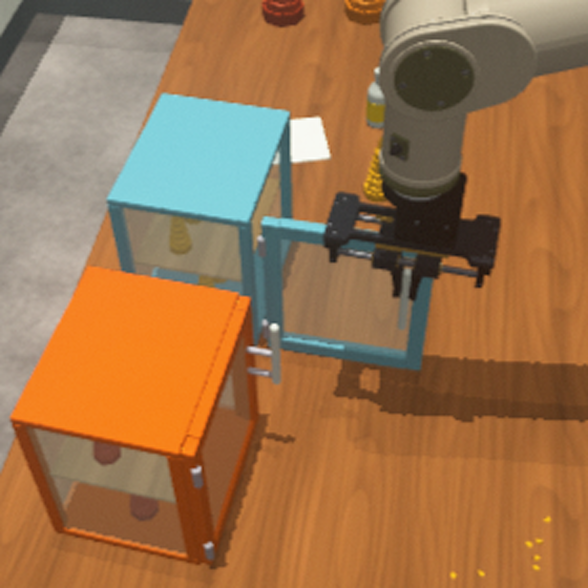

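The picture shows the door standing out from the cabinet at about 88° by the fitted arc, with the orange cabinet still shut. I'll nudge it 1.5° further, release and lift.

```bash
python3 -m crank '[[[0.0048,0.001,0],[0,0,1.5],0],[[0,0,0],[0,0,0],0],[[0,0,0],[0,0,0],0.02],[[0,0,0],[0,0,0],0.03],[[0,0,0],[0,0,0],0.05],[[0,0,0],[0,0,0],0.05],[[0,0,0],[0,0,0],0.06],[[0,0,0],[0,0,0],0.06]]'
python3 -m crank '[[[0,0,0],[0,0,0],0.06],[[0,0,0],[0,0,0],0.06],[[0,0,-0.01],[0,0,0],0.06],[[0,0,-0.02],[0,0,0],0.06],[[0,0,-0.03],[0,0,0],0.06],[[0,0,-0.03],[0,0,0],0.06],[[0,0,-0.03],[0,0,0],0.06],[[0,0,0],[0,0,0],0.06]]'
python3 - <<'E'
from h import *
P,im=cam("side");cv2.imwrite("pics/si3.png",im[:,:,::-1])
P,im=cam("scene");cv2.imwrite("pics/sc3.png",cv2.resize(im[60:340,180:460,::-1],None,fx=2.1,fy=2.1,interpolation=2))
yaw=np.radians(-5.7); 
for a in(80,90,100):  # predicted handle top, scene
    g=np.array([.6457,-.0548,.242])+R.from_euler('z',yaw-np.radians(a)).apply([-.035,-.186,0])
    u=proj(P,g)[0];print(a,u,(u-[180,60])*2.1)
E
```

```text
time: 10.45
tcp_pos: [0.4633, -0.0039, 0.2186]
tcp_rot: [0.744, 0.668, -0.0, 0.0]
force: [-0.0, -0.1, 0.7]
width: 0.579
finger_force: 0.0
time: 11.25
tcp_pos: [0.4647, -0.0035, 0.3429]
tcp_rot: [0.744, 0.668, 0.002, 0.002]
force: [0.7, -0.2, -0.0]
width: 0.69
finger_force: 0.0
80 [376.04560808 181.36412083] [411.69577696 254.86465373]
90 [372.35722841 190.62826053] [403.95017966 274.31934711]
100 [366.31245311 199.46775452] [391.25615152 292.88228449]
```

View pics/sc3.png

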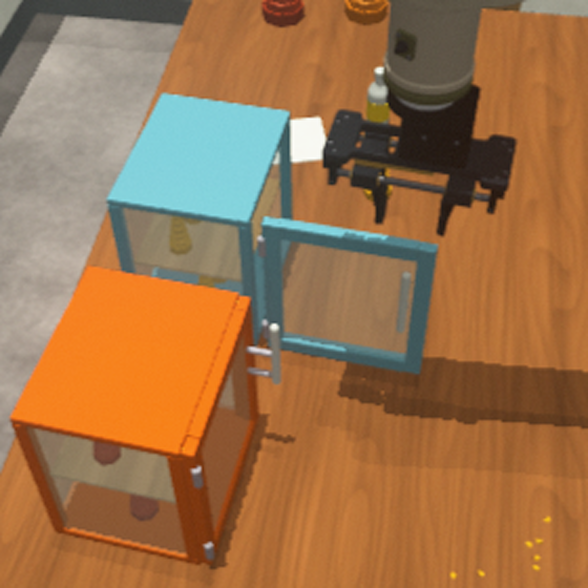

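View pics/si3.png

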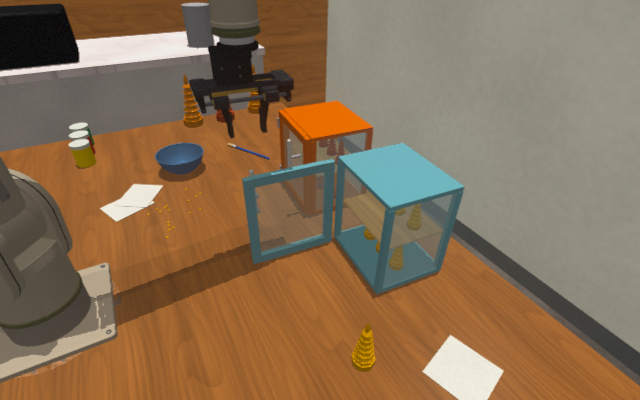

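The handle top is at about (404,274), right where a 90° door puts it. The orange cabinet is shut, the pagoda is standing where it was, and the gripper is clear.

```bash
python3 -c "
from bench import r
print(r.hand_in())"
```

```text
the job is handed in; nothing more can be done
None
```

The blue cabinet door stands open at about 90° with the handle released; the orange cabinet stayed shut and the pagoda was not moved, and the job was handed in at about 11 s of the 42 s limit.

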